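# Open the slide file and hold its spring follower at the mark

### The arm

A 6-joint arm with a two-finger parallel gripper is mounted at the origin on a cart in front of the work surface, level with it; the furniture and walls round the work are solid. World frame = base frame: x ahead of the robot, y to its left, z up, the work surface at z = 0. Lengths are in m, angles in rad, forces in N, time in s.
With the tool pointing down it reaches from about 0.3 to 0.875 m from the base axis. Payload 6.4 kg.
Tool frame: the origin (TCP) lies between the finger pads; the fingertips stand tip_extent ahead of it and the grasp point (between the pads) lies 5 mm behind it (tip_extent is the distance from the TCP to the fingertips, in m); z points along the fingers, y is the direction in which the jaws open and shut (so a half turn about z gives the same grasp; the last joint's range is limited). The gripper opens to 85 mm and grips with 20 to 120 N. Pads are 22 mm wide; open, the fingers measure 114 mm over their backs; the gripper's body (76 mm by 85 mm) begins 54 mm behind the grasp point. The pads swing forward as they close: fully open they stand 13 mm farther back than shut.
Start: joints at [1.108, 0.181, 1.607, -0, 1.354, -0.206], TCP at [0.146, 0.556, 0.245] pointing down, gripper open.
Joint ranges: [-2.99, 2.99], [-0.89, 2.07], [0.3, 2.58], [-1.14, 4.28], [0, 2.63], [-3.12, 3.12]. Speed limits (rad/s): [2.57, 2.57, 3.01, 3.14, 3.14, 3.14].

### API

Orientations are given as a unit quaternion [w, x, y, z].
In Python, from bench import * gives the robot as it stands.
- The arm moves only by the shell command python3 -m jog 'ROWS'. ROWS is JSON, a list of rows, each a list of 3 entries, a list of its own where there are three numbers: the shift along the tool's x, y, z in mm, then the turn, a rotation vector about the tool's x, y, z in rad, then the opening, from 0 (shut) to 1 (fully open). A call has 1 to 20 rows; each row is the pose to reach, as a shift and turn from the pose measured when the call began, along the tool's axes at that moment; what a row does not reach only later rows make up. A row lasts 1/12 s, in which the tool goes at most 41.7 mm and 7.16 degrees, less where a joint would pass 70% of its speed; a pose out of reach is approached as far as the arm can. A call with a gripper value outside its range is refused whole. The fingers move at their own pace and stop on an object; the grip force is fixed at half the most. Time passes only in rows, so rows that repeat a pose let the fingers close. It gives the time, the measured TCP pose, the force and the opening at its end, in the units of the state.
- get_obs(): the state, without advancing time (a new reading comes with each control period).
- camera(name): name is "side" or "top" or "wrist"; returns (picture, depth): 480x640x3 uint8, red, green, blue; 480x640 float32, m along the optical axis (not along the pixel's ray), 0 where there is no reading.
- get_calibration(name): a dict with "fx", "fy", "cx", "cy" (pixels), "world_from_camera" (4x4, takes a point from camera to world coordinates). Camera axes: x right, y down, z forward; pixel columns grow to the right and rows downward; lengths in m; the calibration is good to about 2 mm. The wrist camera is an equidistant fisheye: a pixel r from the principal point sees the ray r / f radians off the axis. A picture is of the moment at which its call begins: read the wrist's pose just before it. get_calibration takes no time and is no camera call; for the wrist camera it gives the pose at the moment of the call.
- hand_in(): hands the job in, once; it reports no verdict.
The state is a dict: "time_s": time; "q": joint angles; "dq": joint speeds; "joint_efforts": joint torques, N m; "eef_pos": TCP position; "eef_rot": TCP orientation; "wrist_force": force on the tool from outside, world axes, zero at the start; "torque": the same for the moment, N m; "opening": opening from 0.0 (shut) to 1.0 (fully open).
Only numpy, scipy, OpenCV 4.12 (cv2) and the standard library are available. Lean on these libraries where they do the work, as an engineer would, in place of code of your own. Each camera call takes 0.05 s, during which the arm holds its last target.

### The job

Pull the blue-fronted drawer of the white slide file out to its stop; then take the yellow finger tab of the spring-loaded follower inside it, pull it towards the drawer front until its dark cross bar is level with the red clips on the drawer rims, and keep it there so that I can load slides behind it. Finish while still holding the tab at the clips, with the drawer still fully out: do not let go. Do not shift the red clips, and leave the other things on the cart where they are.

Things in the scene. Friction and masses are not known exactly. Their poses are not given: they have to be found in the camera images.
- slide_file: White low cabinet, fixed, 180 (x) x 140 (y) x 90 mm high, with one drawer. Origin: centre of its underside. Its own -x axis points out of the open front, the way the drawer comes out, roughly towards the robot. The front edge of its roof is 90 mm from the origin along -x.
- drawer (a joint): Drawer travel in m: 0 shut, 0.12 at its stop, growing as it comes out along file -x. Friction 2.5 N; it stays where left. Starts shut or up to 15 mm open. Blue front 8 mm thick, 138 wide, top 74 mm above the cart; side walls 4 mm thick, tops 60 mm above the cart, 116 mm apart inside; inner floor 14 mm above the cart.
- drawer_handle (a point): Centre of the drawer's steel bar handle, 62 mm above the cart: a round bar 9 mm thick, 80 mm long along the file's y, bent back into the drawer front at its two ends. The bar's centre is 35 mm in front of the front's outer face, free above and below. Moves with the drawer; axes as the file's.
- follower: Yellow spring follower inside the drawer: upright finger tab, joined near the floor to a pusher plate 46 mm behind it (file +x). Slides only along file x, up to 50 mm from rest towards the drawer front. A spring pushes it back: 2 N at rest plus 0.1 N per mm; let go, it springs back. Origin: under the tab's centre at cart-top level; axes as the file's.
- follower_tab (a point): Centre of the grip part of the yellow tab, 66 mm above the cart (top at 80). Tab: 12 mm thick along file x, 30 wide along y. The dark cross bar, 4 mm thick, lies at the same x. At rest it is 75 mm behind the inner face of the drawer front: under the roof while shut; with the drawer at its stop 37 mm in front of the roof edge, free above, 29 mm or more free before and behind. Axes as the file's.
- mark_line (a point): The red mark: midway between two red clips (4 mm wide along file x), one on each drawer rim, 60 mm above the cart, on the drawer's centre line; moves with the drawer. It lies 18 to 38 mm from the follower's rest position towards the drawer front (file -x). The follower is at the mark when follower_tab and mark_line have the same x in the file's axes.
- mark (a joint): Where the red clips are set, in m from the follower's rest position towards the drawer front: 0.018 to 0.038, so also the distance the follower must be pulled. The clips sit stiffly (20 N) and must not be shifted.
- dropper_bottle_a: Small brown dropper bottle with black bulb, 33x33x82 mm, standing. Bystander; origin at the centre of its underside.
- oil_bottle: Small brown bottle with black cap, 28x28x57 mm, standing. Bystander; origin at the centre of its underside.
- tape_roll: Roll of blue tape lying flat, 58x64x20 mm. Bystander; origin at the centre of its underside.
- petri_dish: Round shallow dish with tan filling, 60 mm across, 12 mm high. Bystander; origin at the centre of its underside.
- bench_timer: White bench timer with coloured keys, 62x64x19 mm. Bystander; origin at the centre of its underside.
- pot_a: White specimen pot with yellow lid, 50 mm across, 55 mm high. Bystander; origin at the centre of its underside.
- cover_box_a: Small blue box with clear lid, 34x34x17 mm. Bystander; origin at the centre of its underside.
- marker_blue: White marker pen with blue cap, lying, 132 mm long, 13 mm thick. Bystander; origin at the centre of its underside.

How it is judged:
On the way, in this order (a step that is already met when the one before it is completed fails the run):
1. the drawer is pulled out to its stop (value of joint drawer above 0.112 m), for 0.2 s.
2. with the drawer out, the follower is pulled to the red clips and held there (value of joint drawer above 0.112 m and x of follower_tab in the frame of mark_line between -0.005 and 0.005 m and contact force between the fingers and follower above 1 N), for 0.3 s.
At the end, for the whole second after the job is handed in: The drawer is out to within 8 mm of its stop, the follower's tab and bar are within 5 mm of the red clips along the drawer, at rest, and the fingers still hold it there (more than 1 N) (all of step 2 and linear speed of follower below 0.01 m/s); the arm keeps its last pose, push and grip.
It fails at once if the red clips are shifted along the rims (velocity of joint mark above 0.04 m/s or velocity of joint mark below -0.04 m/s).
It fails at once if a bystander is moved more than 3 cm or tipped (distance of any of dropper_bottle_a, oil_bottle, tape_roll, petri_dish, bench_timer, pot_a, cover_box_a, marker_blue from where it was at the start of the episode above 0.03 m or angle between any of dropper_bottle_a, oil_bottle, tape_roll, petri_dish, bench_timer, pot_a, cover_box_a, marker_blue's own z axis and vertical above 0.5 rad).
It also fails if it takes over 45 s, if anything falls off the work surface, if the arm or the gripper's body presses on something with over 40 N, if the wrist force passes 120 N, or if a joint passes its speed limit or range.

## Working session

There is one attempt and no reset: what is moved stays moved. The work goes in short steps, Python scripts to look and compute and a shell command to move; the robot and the scene stay as the last step left them, time stands still between calls to the robot, and variables do not carry over. Pictures are saved under pics/ and viewed, and the job is handed in when it is done.

```bash
ls; mkdir -p pics
python3 - <<'E'
from bench import *
import cv2,numpy as np
o=get_obs(); print(o)
for n in("top","side"):
    p,d=camera(n); cv2.imwrite(f"pics/{n}0.png",p[:,:,::-1]); np.save(f"{n}0.npy",d)
    print(n,get_calibration(n))
E
```

```text
pics
{'time_s': 0.0, 'q': array([ 1.10768997e+00,  1.81557386e-01,  1.60800460e+00, -2.91846941e-05,
        1.35378022e+00, -2.06307525e-01]), 'dq': array([-0.00084015, -0.0011015 ,  0.0007843 , -0.00063701, -0.00016912,
       -0.00113113]), 'joint_efforts': array([-7.62113850e-04, -4.44884098e+01, -3.51328933e+01, -3.18606180e-04,
        9.36609576e-03,  7.40711300e-06]), 'eef_pos': array([0.14579851, 0.55566686, 0.24437658]), 'eef_rot': array([-2.73900184e-04,  1.28043724e-01,  9.91768138e-01, -8.30910741e-04]), 'wrist_force': array([0.0995949 , 0.73349478, 0.3462769 ]), 'torque': array([-0.01015282,  0.0212082 , -0.00545805]), 'opening': 1.0030046390573248}
top {'fx': 516.9217813236551, 'fy': 516.9217813236551, 'cx': 319.18499307233355, 'cy': 235.3493356881711, 'world_from_camera': array([[ 0.0189175 , -0.99478799,  0.10019471,  0.43357761],
       [-0.99886208, -0.01441615,  0.04546115,  0.26140872],
       [-0.04377979, -0.10094071, -0.99392872,  0.97578891],
       [ 0.        ,  0.        ,  0.        ,  1.        ]])}
side {'fx': 580.177457008979, 'fy': 580.177457008979, 'cx': 321.39093424123104, 'cy': 241.80344002876228, 'world_from_camera': array([[ 0.5423853 , -0.64562047,  0.53758012, -0.06145872],
       [-0.84011705, -0.41327088,  0.35129834, -0.08715803],
       [-0.00463919, -0.64216928, -0.76654882,  0.84924773],
       [ 0.        ,  0.        ,  0.        ,  1.        ]])}
```

View pics/top0.png

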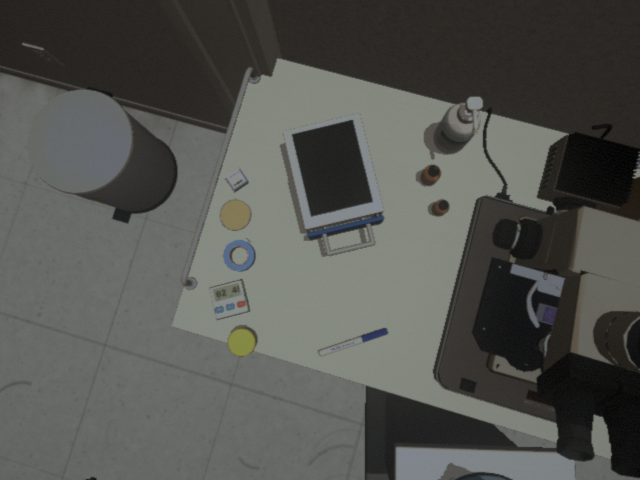

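View pics/side0.png

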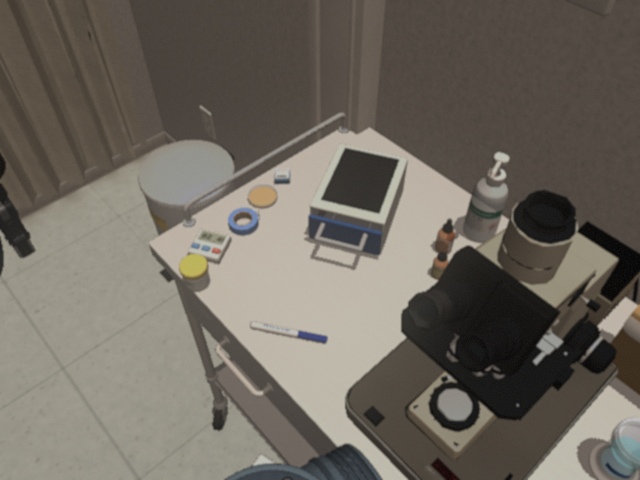

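The top view shows the file with its roof corners at about (285,132), (362,115), (383,207) and (305,228), and the handle around (348,238). The marker is at (352,342), and the bottles are to the right at (430,175) and (440,207). Next I measure the file pose.

```bash
cat > h.py <<'E'
from bench import *
import cv2,numpy as np
def deproj(d,c):
    v,u=np.mgrid[:480,:640]; T=c["world_from_camera"]
    P=np.stack([(u-c["cx"])/c["fx"]*d,(v-c["cy"])/c["fy"]*d,d],-1)
    W=P@T[:3,:3].T+T[:3,3]; W[d<=0]=np.nan; return W
def project(W,c):
    T=np.linalg.inv(c["world_from_camera"]); p=np.atleast_2d(W)@T[:3,:3].T+T[:3,3]
    return np.c_[p[:,0]/p[:,2]*c["fx"]+c["cx"],p[:,1]/p[:,2]*c["fy"]+c["cy"]]
E
python3 - <<'E'
from h import *
for n in("top","side"):
    d=np.load(f"{n}0.npy");W=deproj(d,get_calibration(n))
    for z,lo,hi in(("roof",.082,.1),("handle",.05,.075)):
        m=(W[...,2]>lo)&(W[...,2]<hi)&(W[...,0]>.3)&(W[...,0]<.75)&(W[...,1]>.1)&(W[...,1]<.36)
        m=m.astype(np.uint8)
        k,l,s,_=cv2.connectedComponentsWithStats(m)
        for i in range(1,k):
            if s[i,4]<60: continue
            P=W[l==i]; r=cv2.minAreaRect(P[:,:2].astype(np.float32)*1000)
            print(n,z,s[i],np.round(r[0],1),np.round(r[1],1),r[2],np.median(P[:,2]))
m=None
E
```

```text
top roof [ 288  113   96  117 8036] [637.5 280.9] [181.1 140.4] 14.281249046325684 0.09165999102484729
top handle [426 165  10  15  71] [642.7 106.7] [22.1 12.5] 3.433228015899658 0.06365580368836421
top handle [308 212  77  44 730] [526.4 252.5] [ 55.1 137. ] 13.964759826660156 0.06731784487381315
side roof [ 310  144   98   83 5126] [636.9 280.9] [185.5 140.6] 13.944658279418945 0.09060640654691354
side handle [ 308  167   99   85 1375] [608.5 273.8] [229.9 140.3] 14.19125747680664 0.06514596849386223
```

```bash
cat >> h.py <<'E'
from scipy.spatial.transform import Rotation as R
O=np.array([.6373,.2809,0]); YAW=np.radians(14.2)
FX=np.array([np.cos(YAW),np.sin(YAW),0]); FY=np.array([-FX[1],FX[0],0])
def fp(x,y,z): return O+x*FX+y*FY+np.array([0,0,z])
def tool(o=None):
    o=o or get_obs(); return np.array(o["eef_pos"]),R.from_quat(np.roll(o["eef_rot"],-1))
def goal(x,y,z):
    p,r=tool(); t=fp(x,y,z)
    Rt=R.from_matrix(np.c_[-FY,FX,[0,0,-1]]); 
    if np.linalg.det(np.c_[-FY,FX,[0,0,-1]])<0: raise 1
    print("shift mm",np.round(r.inv().apply(t-p)*1000,1),"turn",np.round((r.inv()*Rt).as_rotvec(),3))
def infile():
    o=get_obs();p,r=tool(o); d=p-O
    print("t",o["time_s"],"tcp in file mm",np.round([d@FX*1000,d@FY*1000,p[2]*1000],1),"F",np.round(o["wrist_force"],1),"open",round(o["opening"],3))
E
python3 - <<'E'
import bench; print([n for n in dir(bench) if not n.startswith('__')])
from h import *
try: print(tip_extent)
except NameError as e: print(e)
infile(); goal(-.1376,0,.15); print(fp(-.1376,0,.062))
# check handle bar pixels
d=np.load("top0.npy");W=deproj(d,get_calibration("top"));D=W-O
x=D@FX;y=D@FY;z=W[...,2]
m=(z>.045)&(z<.08)&(x<-.115)&(x>-.16)&(abs(y)<.03)
print(m.sum(),np.percentile(x[m],[0,10,50,90,100]),np.median(z[m]))
m=(z>.045)&(z<.08)&(x<-.105)&(x>-.16)&(abs(y)<.06); print(y[m].min(),y[m].max())
E
```

```text
['MotionError', 'camera', 'get_calibration', 'get_obs', 'hand_in', 'tip_extent']
0.014
t 0.1 tcp in file mm [-409.1  387.   244.5] F [-0.4 -1.  -0.4] open 1.001Traceback (most recent call last):
  File "<stdin>", line 5, in <module>
  File "h.py", line 18, in goal
    Rt=R.from_matrix(np.c_[-FY,FX,[0,0,-1]]);
  File "scipy/spatial/transform/_rotation.pyx", line 1143, in scipy.spatial.transform._rotation.Rotation.from_matrix
ValueError: Non-positive determinant (left-handed or null coordinate frame) in rotation matrix 0: [[ 0.24530739  0.96944535  0.        ]
 [-0.96944535  0.24530739  0.        ]
 [-0.          0.         -1.        ]].
```

```bash
sed -i 's/np.c_\[-FY/np.c_[FY/g' h.py
python3 - <<'E'
from h import *
infile(); goal(-.1376,0,.15); print(fp(-.1376,0,.062))
d=np.load("top0.npy");W=deproj(d,get_calibration("top"));D=W-O
x=D@FX;y=D@FY;z=W[...,2]
m=(z>.045)&(z<.08)&(x<-.115)&(x>-.16)&(abs(y)<.03)
print(m.sum(),np.percentile(x[m],[0,10,50,90,100]),np.median(z[m]))
m=(z>.045)&(z<.08)&(x<-.105)&(x>-.16)&(abs(y)<.06); print(y[m].min(),y[m].max())
E
```

```text
t 0.1 tcp in file mm [-409.1  387.   244.5] F [-0.4 -1.  -0.4] open 1.001
shift mm [-424.8 -207.4   94.7] turn [-2.000e-03  1.000e-03  1.066e+00]
[0.50390432 0.2471457  0.062     ]
173 [-0.1418629  -0.14111021 -0.13763028 -0.13397984 -0.13291686] 0.06663058849996084
-0.044322166788989925 0.044585311997348234
```

```bash
python3 -m jog '[[[-425,-207,75],[-0.002,0.001,1.066],0.3],[[-425,-207,75],[-0.002,0.001,1.066],0.3],[[-425,-207,75],[-0.002,0.001,1.066],0.3],[[-425,-207,75],[-0.002,0.001,1.066],0.3],[[-425,-207,75],[-0.002,0.001,1.066],0.3],[[-425,-207,75],[-0.002,0.001,1.066],0.3],[[-425,-207,75],[-0.002,0.001,1.066],0.3],[[-425,-207,75],[-0.002,0.001,1.066],0.3],[[-425,-207,75],[-0.002,0.001,1.066],0.3],[[-425,-207,75],[-0.002,0.001,1.066],0.3],[[-425,-207,75],[-0.002,0.001,1.066],0.3],[[-425,-207,75],[-0.002,0.001,1.066],0.3],[[-425,-207,75],[-0.002,0.001,1.066],0.3],[[-425,-207,75],[-0.002,0.001,1.066],0.3],[[-425,-207,75],[-0.002,0.001,1.066],0.3]]'
python3 - <<'E'
from h import *
infile(); goal(-.1376,0,.062)
p,d=camera("wrist"); cv2.imwrite("pics/w1.png",p[:,:,::-1]); print(get_calibration("wrist"))
E
```

```text
time_s: 1.35
eef_pos: [0.5035, 0.2477, 0.1692]
eef_rot: [-0.001, 0.614, 0.789, -0.0]
wrist_force: [-0.3, -0.4, 0.7]
opening: 0.3
t 1.35 tcp in file mm [-137.9    0.6  169.2] F [-0.3 -0.4  0.7] open 0.3
shift mm [ -0.7   0.4 107.2] turn [-0.001 -0.001  0.   ]
{'fx': 371.64829954431775, 'fy': 371.64829954431775, 'cx': 319.1569336366441, 'cy': 237.17484899800024, 'world_from_camera': array([[ 0.96882546,  0.23752577,  0.07041831,  0.48650915],
       [ 0.24774192, -0.92761329, -0.27956667,  0.31986275],
       [-0.00108333,  0.28829687, -0.95754046,  0.29834016],
       [ 0.        ,  0.        ,  0.        ,  1.        ]])}
```

View pics/w1.png

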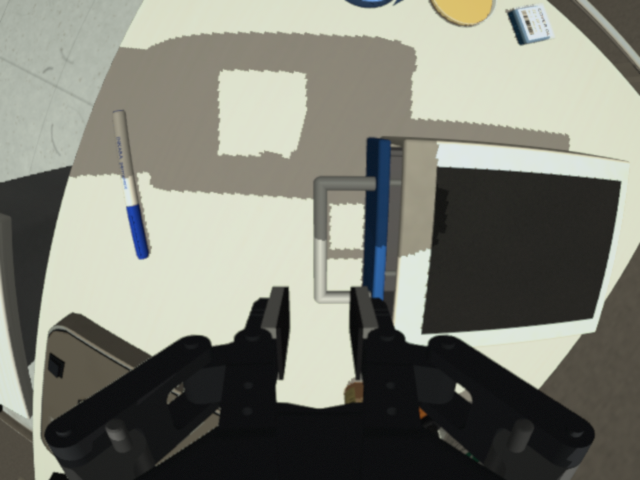

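The wrist view shows the bar at about x=321 px, midway between the open pads (285 and 355), with the right pad clear of the blue front. I go down and close on the bar.

```bash
python3 -m jog '[[[-0.7,0.4,25],[0,0,0],0.3],[[-0.7,0.4,50],[0,0,0],0.3],[[-0.7,0.4,70],[0,0,0],0.3],[[-0.7,0.4,85],[0,0,0],0.3],[[-0.7,0.4,98],[0,0,0],0.3],[[-0.7,0.4,109],[0,0,0],0.3],[[-0.7,0.4,109],[0,0,0],0.3],[[-0.7,0.4,109],[0,0,0],0],[[-0.7,0.4,109],[0,0,0],0],[[-0.7,0.4,109],[0,0,0],0],[[-0.7,0.4,109],[0,0,0],0],[[-0.7,0.4,109],[0,0,0],0]]'
python3 - <<'E'
from h import *
infile(); goal(-.2466,0,.060)
E
```

```text
time_s: 2.4
eef_pos: [0.504, 0.2481, 0.0612]
eef_rot: [-0.0, 0.614, 0.789, 0.001]
wrist_force: [-0.9, 2.5, 0.1]
opening: 0.078
t 2.4 tcp in file mm [-137.2    0.9   61.2] F [-0.9  2.5  0.1] open 0.078
shift mm [  -0.8 -109.4    1.1] turn [ 0.    -0.002  0.001]
```

```bash
python3 -m jog '[[[0,-8,0],[0,0,0],0],[[0,-20,0],[0,0,0],0],[[0,-33,0],[0,0,0],0],[[0,-46,0],[0,0,0],0],[[0,-59,0],[0,0,0],0],[[0,-72,0],[0,0,0],0],[[0,-84,0],[0,0,0],0],[[0,-93,0],[0,0,0],0],[[0,-99,0],[0,0,0],0],[[0,-103,0],[0,0,0],0],[[0,-106,0],[0,0,0],0],[[0,-108,0],[0,0,0],0],[[0,-109,0],[0,0,0],0],[[0,-109,0],[0,0,0],0]]'
python3 - <<'E'
from h import *
infile(); goal(-.2466,0,.060)
E
```

```text
time_s: 3.57
eef_pos: [0.3984, 0.2213, 0.0612]
eef_rot: [-0.001, 0.614, 0.789, 0.001]
wrist_force: [1.1, 3.4, -4.8]
opening: 0.077
t 3.5667 tcp in file mm [-246.2    0.8   61.2] F [ 1.1  3.4 -4.8] open 0.077
shift mm [-0.8 -0.4  1.2] turn [ 0.    -0.002  0.001]
```

```bash
python3 -m jog '[[[0,-1,0],[0,0,0],0],[[0,-2,0],[0,0,0],0],[[0,-2,0],[0,0,0],0]]'
python3 -c "
from h import *
infile()"
```

```text
time_s: 3.82
eef_pos: [0.3965, 0.2208, 0.0612]
eef_rot: [-0.001, 0.614, 0.789, 0.001]
wrist_force: [1.2, 4.2, -6.3]
opening: 0.08
t 3.8167 tcp in file mm [-248.2    0.8   61.2] F [ 1.2  4.2 -6.3] open 0.08
```

Run:
```python
from h import *
p,d=camera("top"); np.save("top1.npy",d)
c=get_calibration("top"); np.save("top1p.npy",p)
q=p[90:330,220:440][:,:,::-1]; cv2.imwrite("pics/t1.png",cv2.resize(q,None,fx=2.5,fy=2.5,interpolation=cv2.INTER_CUBIC))
p,d=camera("side"); np.save("side1.npy",d);np.save("side1p.npy",p)
q=p[120:320,240:440][:,:,::-1]; cv2.imwrite("pics/s1.png",cv2.resize(q,None,fx=3,fy=3,interpolation=cv2.INTER_CUBIC))
```

```text
(no output)
```

View pics/t1.png

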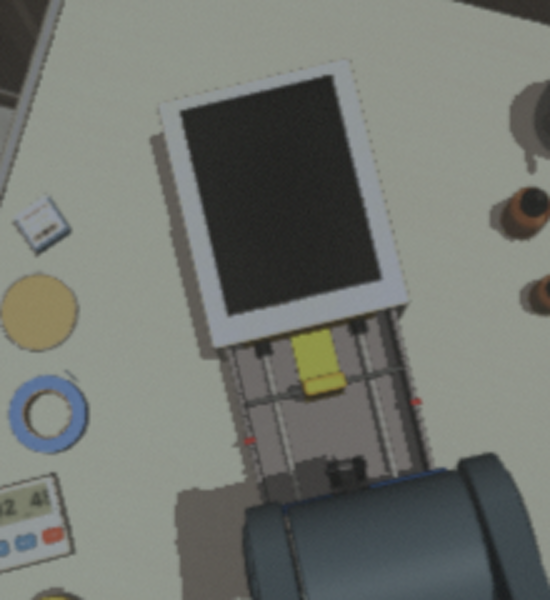

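View pics/s1.png

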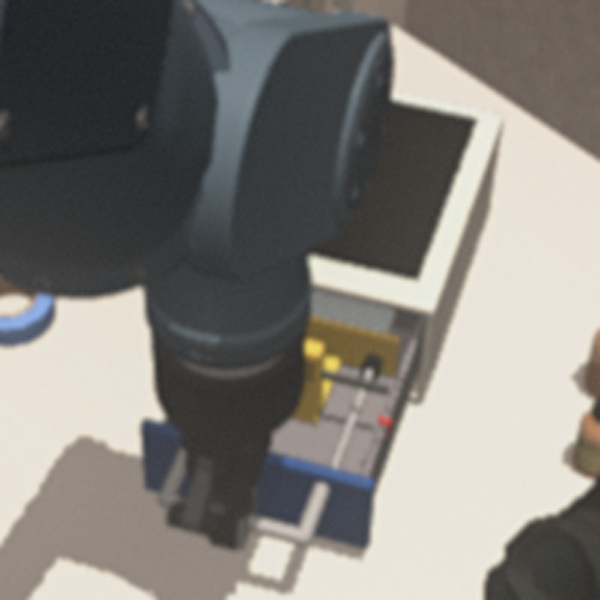

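The drawer is out. In the top crop, the tab top is at (325,383) and the clips are at (250,440) and (416,402). I measure all of these in file axes.

```bash
cat >> h.py <<'E'
def pix2file(uv,z,c):
    T=c["world_from_camera"]; r=T[:3,:3]@np.array([(uv[0]-c["cx"])/c["fx"],(uv[1]-c["cy"])/c["fy"],1])
    w=T[:3,3]+r*(z-T[2,3])/r[2]; return [round(1000*float(v),1) for v in ((w-O)@FX,(w-O)@FY)]
def meas(n,p,d):
    c=get_calibration(n); W=deproj(d,c);D=W-O;x=D@FX;y=D@FY;z=W[...,2]
    h=cv2.cvtColor(p,cv2.COLOR_RGB2HSV)
    reg=(x<-.05)&(x>-.26)&(abs(y)<.085)&(z>0.01)
    red=((h[...,0]<8)|(h[...,0]>172))&(h[...,1]>110)&(h[...,2]>90)&reg
    k,l,s,cc=cv2.connectedComponentsWithStats(red.astype(np.uint8))
    for i in range(1,k):
        w=p[l==i].astype(float); w=np.clip(w[:,0]-w[:,1],1,None); v,u=np.nonzero(l==i)
        print(n,"red",s[i,4],np.round(cc[i],1),"@z61",pix2file((np.average(u,weights=w),np.average(v,weights=w)),.062,c))
    ye=(h[...,0]>20)&(h[...,0]<35)&(h[...,1]>120)&reg&(z>.074)&(z<.09)
    print(n,"tabtop n",ye.sum(),"x",np.round(np.percentile(x[ye],[2,50,98])*1000,1) if ye.any() else "", "y",np.round(np.median(y[ye])*1000,1) if ye.any() else "")
    bl=(h[...,0]>100)&(h[...,0]<125)&(h[...,1]>120)&reg&(z>.068)&(z<.08)
    if bl.any(): print(n,"blue top n",bl.sum(),np.round(np.percentile(x[bl],[2,50,98])*1000,1))
E
python3 - <<'E'
from h import *
for n in("top","side"): meas(n,np.load(n+"1p.npy"),np.load(n+"1.npy"))
E
```

```text
top red 6 [385.5 250.3] @z61 [-155.7, -59.1]
top red 8 [319.5 265.8] @z61 [-155.5, 60.7]
top tabtop n 107 x [-135.3 -129.9 -124.5] y 0.8
top blue top n 2 [-206.7 -206.5 -206.3]
side red 12 [368.1 259.9] @z61 [-157.1, -60.3]
side tabtop n 38 x [-137.3 -132.  -126.1] y -9.8
side blue top n 6 [-212.6 -211.3 -210.9]
```

```bash
python3 -m jog '[[[0,0,0],[0,0,0],0.3],[[0,0,0],[0,0,0],0.3],[[0,0,0],[0,0,0],0.3],[[0,0,-15],[0,0,0],0.3],[[0,0,-40],[0,0,0],0.3],[[0,0,-70],[0,0,0],0.3],[[0,15,-75],[0,0,0],0.3],[[0,50,-75],[0,0,0],0.3],[[0,85,-75],[0,0,0],0.3],[[0,110,-75],[0,0,0],0.3],[[0,118,-75],[0,0,0],0.3],[[0,118,-75],[0,0,0],0.3],[[0,118,-75],[0,0,0],0.3]]'
python3 - <<'E'
from h import *
infile(); goal(-.130,0.0005,.061)
p,d=camera("wrist"); cv2.imwrite("pics/w2.png",p[:,:,::-1])
p,d=camera("top"); meas("top",p,d)
p,d=camera("side"); meas("side",p,d)
E
```

```text
time_s: 5.0
eef_pos: [0.5099, 0.2494, 0.1357]
eef_rot: [-0.001, 0.614, 0.789, -0.0]
wrist_force: [-0.5, -0.3, -0.3]
opening: 0.301
t 5.0 tcp in file mm [-131.2    0.7  135.7] F [-0.5 -0.3 -0.3] open 0.301
shift mm [-0.3  1.3 74.7] turn [-0.002 -0.001  0.001]
top red 6 [385.5 250.3] @z61 [-155.7, -59.0]
top tabtop n 0 x  y 
top blue top n 155 [-210.9 -208.3 -205.7]
side red 11 [302.4 243.1] @z61 [-157.3, 60.0]
side red 12 [368.1 259.9] @z61 [-157.1, -60.3]
side tabtop n 51 x [-137.3 -132.7 -126.5] y -7.3
side blue top n 18 [-213.3 -211.1 -209. ]
```

View pics/w2.png

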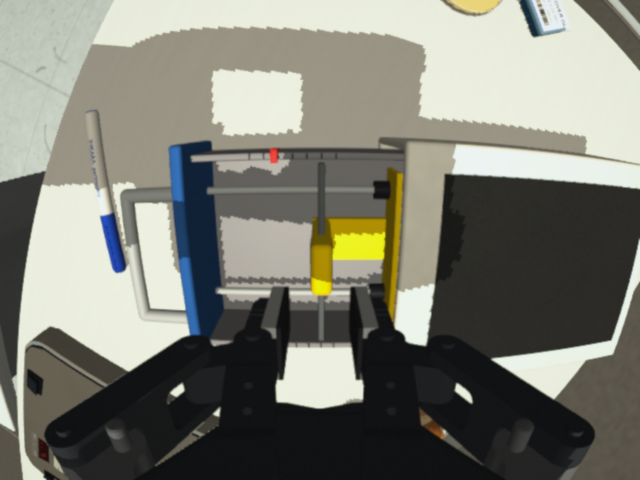

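The tab (at about (321,260)) and its dark bar are centred between the pads, and the handle is released. The drawer front centre is at −208, which is at the stop. I go down and grip the tab.

```bash
python3 -m jog '[[[0,1.5,20],[0,0,0],0.3],[[0,1.5,40],[0,0,0],0.3],[[0,1.5,55],[0,0,0],0.3],[[0,1.5,66],[0,0,0],0.3],[[0,1.5,74],[0,0,0],0.3],[[0,1.5,74],[0,0,0],0.3],[[0,1.5,74],[0,0,0],0],[[0,1.5,74],[0,0,0],0],[[0,1.5,74],[0,0,0],0],[[0,1.5,74],[0,0,0],0],[[0,1.5,74],[0,0,0],0]]'
python3 - <<'E'
from h import *
infile()
p,d=camera("wrist"); cv2.imwrite("pics/w3.png",p[:,:,::-1])
p,d=camera("side"); meas("side",p,d)
p,d=camera("top"); meas("top",p,d)
E
```

```text
time_s: 6.07
eef_pos: [0.5109, 0.2501, 0.0625]
eef_rot: [-0.001, 0.614, 0.789, 0.0]
wrist_force: [-1.7, -0.3, -0.0]
opening: 0.132
t 6.0667 tcp in file mm [-130.1    1.1   62.5] F [-1.7 -0.3 -0. ] open 0.132
side red 12 [302.5 243. ] @z61 [-157.1, 59.8]
side red 12 [368.1 259.9] @z61 [-157.1, -60.3]
side tabtop n 1 x [-132.5 -132.5 -132.5] y -10.8
side blue top n 13 [-213.5 -211.9 -210.2]
top tabtop n 0 x  y 
top blue top n 159 [-210.9 -208.3 -205.6]
```

View pics/w3.png

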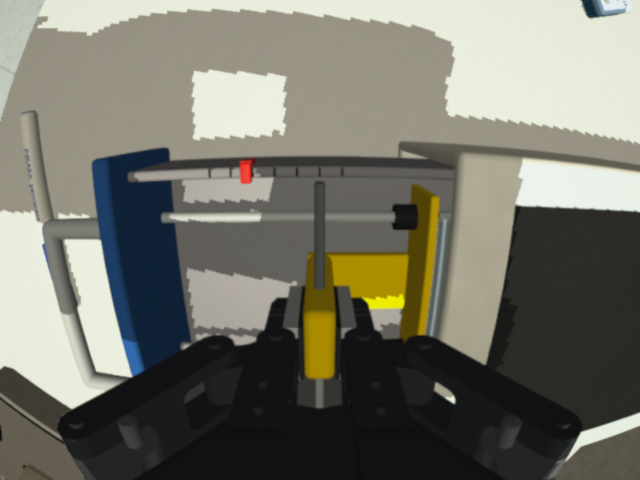

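The tab is gripped (opening 0.13). The dark bar end is at (320,186) and the clip at (246,172). I measure the remaining distance with the wrist camera too.

```bash
cat >> h.py <<'E'
def wpix(uv,z,c):
    a=np.array([uv[0]-c["cx"],uv[1]-c["cy"]]); r=np.linalg.norm(a); th=r/c["fx"]
    v=np.r_[np.sin(th)*a/r,np.cos(th)]; T=c["world_from_camera"]; v=T[:3,:3]@v
    w=T[:3,3]+v*(z-T[2,3])/v[2]; return [round(1000*float(k),1) for k in((w-O)@FX,(w-O)@FY)]
E
python3 - <<'E'
from h import *
c=get_calibration("wrist")
for z in(.060,.064): print(z,"clip",wpix((246.5,172),z,c),"bar",wpix((320,186),z,c),wpix((320,240),z,c))
goal(-.1557,0.0005,.061)
E
```

```text
0.06 clip [-155.0, 59.5] bar [-128.6, 54.3] [-128.5, 34.1]
0.064 clip [-154.2, 60.0] bar [-128.6, 54.9] [-128.5, 35.4]
shift mm [ -0.6 -25.6   1.5] turn [-0.001 -0.002  0.001]
```

```bash
python3 -m jog '[[[0,-2,0],[0,0,0],0],[[0,-5,0],[0,0,0],0],[[0,-9,0],[0,0,0],0],[[0,-13,0],[0,0,0],0],[[0,-17,0],[0,0,0],0],[[0,-20,0],[0,0,0],0],[[0,-23,0],[0,0,0],0],[[0,-25,0],[0,0,0],0],[[0,-26,0],[0,0,0],0],[[0,-26,0],[0,0,0],0],[[0,-26,0],[0,0,0],0],[[0,-26,0],[0,0,0],0]]'
python3 - <<'E'
from h import *
infile()
c=get_calibration("wrist");p,d=camera("wrist"); cv2.imwrite("pics/w4.png",p[:,:,::-1])
cv2.imwrite("pics/w4z.png",cv2.resize(p[130:330,180:440][:,:,::-1],None,fx=3,fy=3))
h=cv2.cvtColor(p,cv2.COLOR_RGB2HSV);m=((h[...,0]<6)|(h[...,0]>174))&(h[...,1]>150)&(h[...,2]>90)
m[:140]=0;m[220:]=0; v,u=np.nonzero(m); print(u.min(),u.max(),v.min(),v.max(),u.mean(),v.mean(),wpix((u.mean(),v.mean()),.062,c))
g=p.astype(float).mean(-1); print(np.round(g[200,290:350]))
p,d=camera("top"); meas("top",p,d)
E
```

```text
time_s: 7.22
eef_pos: [0.4859, 0.2437, 0.0625]
eef_rot: [-0.001, 0.614, 0.789, 0.0]
wrist_force: [4.0, 1.5, -5.1]
opening: 0.131
t 7.2167 tcp in file mm [-155.9    1.1   62.5] F [ 4.   1.5 -5.1] open 0.131
298 309 159 182 303.6222222222222 170.11481481481482 [-160.1, 60.2]
[95. 95. 96. 96. 96. 96. 96. 96. 96. 96. 96. 96. 97. 96. 96. 96. 96. 96.
 96. 96. 96. 96. 96. 90. 68. 56. 60. 64. 65. 66. 67. 68. 67. 63. 64. 77.
 90. 95. 96. 96. 96. 96. 96. 97. 96. 96. 96. 96. 96. 96. 96. 96. 96. 96.
 96. 96. 96. 96. 96. 96.]
top tabtop n 0 x  y 
top blue top n 141 [-216.1 -213.4 -210.7]
```

View pics/w4z.png

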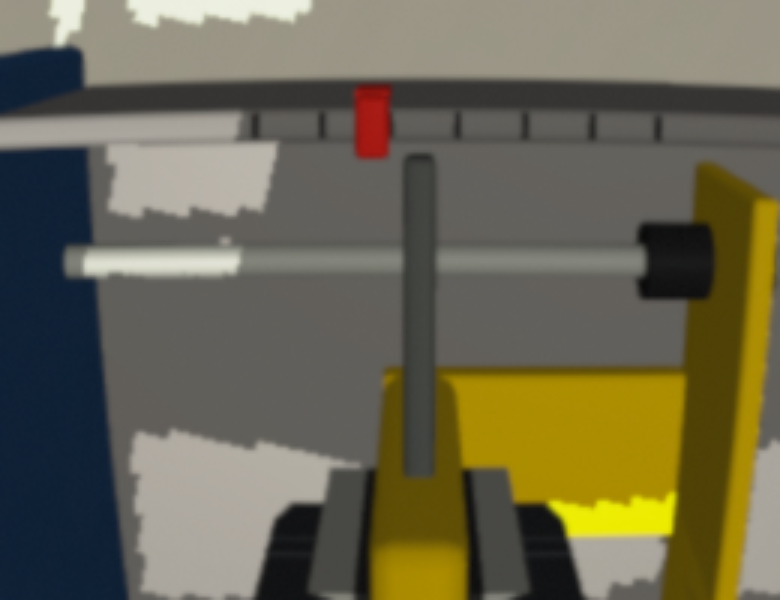

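The drawer came out another 5 mm with the follower (front now at −213.4). The bar, at 319.7 px, is still about 5.5 mm short of the clip at 303.6 px. I pull further and check whether the drawer still moves.

```bash
python3 -m jog '[[[0,-1,0],[0,0,0],0],[[0,-2,0],[0,0,0],0],[[0,-3,0],[0,0,0],0],[[0,-4,0],[0,0,0],0],[[0,-5,0],[0,0,0],0],[[0,-5.5,0],[0,0,0],0],[[0,-5.5,0],[0,0,0],0],[[0,-5.5,0],[0,0,0],0]]'
cat >> h.py <<'E'
def wm(tag):
    infile()
    c=get_calibration("wrist");p,d=camera("wrist"); cv2.imwrite(f"pics/{tag}.png",cv2.resize(p[130:330,180:440][:,:,::-1],None,fx=3,fy=3))
    h=cv2.cvtColor(p,cv2.COLOR_RGB2HSV);m=((h[...,0]<6)|(h[...,0]>174))&(h[...,1]>150)&(h[...,2]>90)
    m[:140]=0;m[220:]=0; v,u=np.nonzero(m)
    for z in (.06,.066): print("clip",u.mean(),wpix((u.mean(),v.mean()),z,c),"bar(u=319.7)",wpix((319.7,190),z,c))
    p,d=camera("top"); meas("top",p,d)
    W=deproj(d,get_calibration("top"));D=W-O;x=D@FX;y=D@FY;z=W[...,2]
    m=(z>.085)&(z<.095)&(x<-.06)&(x>-.12)&(abs(y)>.055)&(abs(y)<.066); print("roof edge x",np.round(np.percentile(x[m],[0,1,3])*1000,1))
E
python3 -c "
from h import *
wm('w5')"
```

```text
time_s: 7.98
eef_pos: [0.4806, 0.2423, 0.0625]
eef_rot: [-0.001, 0.614, 0.789, 0.0]
wrist_force: [3.9, 2.0, -5.2]
opening: 0.128
t 7.9833 tcp in file mm [-161.4    1.1   62.5] F [ 3.9  2.  -5.2] open 0.128
clip 319.3848920863309 [-160.1, 59.9] bar(u=319.7) [-160.0, 52.8]
clip 319.3848920863309 [-160.1, 60.6] bar(u=319.7) [-160.0, 53.8]
top tabtop n 0 x  y 
top blue top n 145 [-216.1 -213.4 -210.6]
roof edge x [-79.9 -79.5 -78.8]
```

View pics/w5.png

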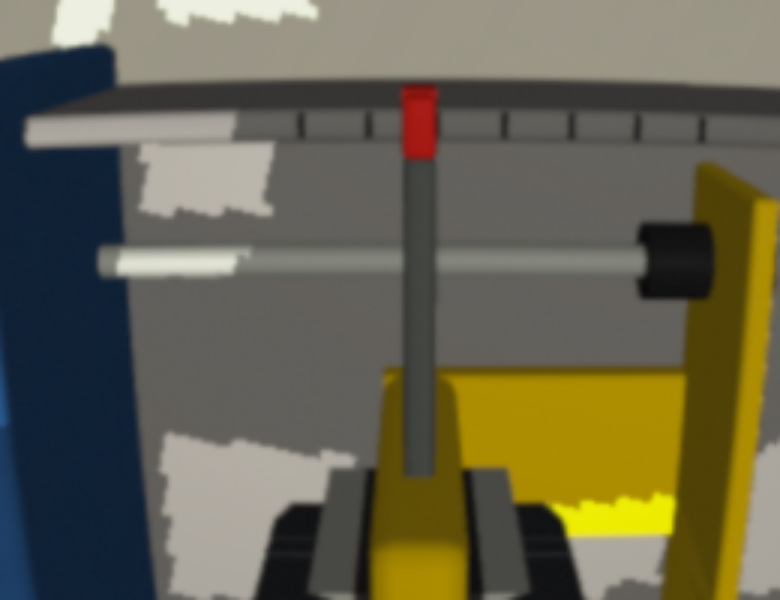

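The bar is now in line with the clip (319.7 vs 319.4 px). The front stayed at −213.4 during this last pull, so the drawer is at its stop. I hold for a moment and recheck.

```bash
python3 -m jog '[[[0,0,0],[0,0,0],0],[[0,0,0],[0,0,0],0],[[0,0,0],[0,0,0],0],[[0,0,0],[0,0,0],0],[[0,0,0],[0,0,0],0],[[0,0,0],[0,0,0],0],[[0,0,0],[0,0,0],0],[[0,0,0],[0,0,0],0]]'
python3 -c "
from h import *
wm('w6')
p,d=camera('side');meas('side',p,d); cv2.imwrite('pics/s6.png',p[:,:,::-1])"
```

```text
time_s: 8.75
eef_pos: [0.4807, 0.2424, 0.0626]
eef_rot: [-0.001, 0.614, 0.789, 0.0]
wrist_force: [3.9, 2.2, -5.5]
opening: 0.134
t 8.75 tcp in file mm [-161.3    1.1   62.6] F [ 3.9  2.2 -5.5] open 0.134
clip 319.3029197080292 [-160.1, 59.9] bar(u=319.7) [-159.9, 52.8]
clip 319.3029197080292 [-160.1, 60.6] bar(u=319.7) [-159.9, 53.8]
top tabtop n 0 x  y 
top blue top n 147 [-216.2 -213.4 -210.6]
roof edge x [-80.1 -79.2 -78.7]
side red 4 [301.2 245.2] @z61 [-162.6, 60.1]
side red 11 [367.1 262.2] @z61 [-162.4, -60.1]
side tabtop n 3 x [-163.7 -160.2 -159.2] y -12.1
side blue top n 17 [-219.4 -216.3 -214.6]
```

View pics/s6.png

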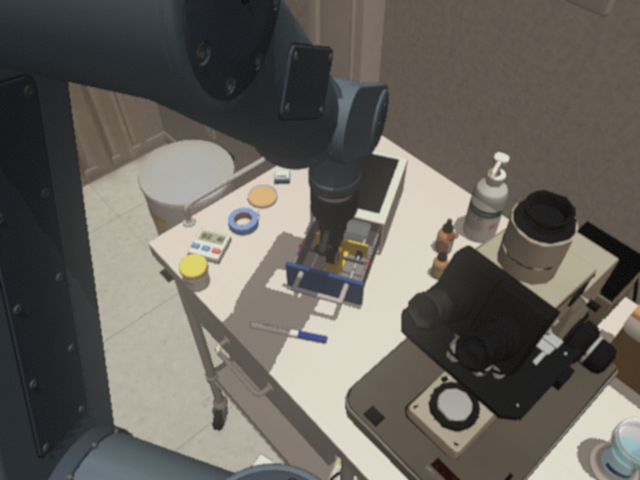

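The bar and clips are level and steady in the wrist and side views. The bystanders stand where they were, and the tab is still gripped, so I hand in.

```bash
python3 -c "
from bench import *
print(hand_in())"
```

```text
the job is handed in; nothing more can be done
None
```

I pulled the drawer out to its stop by the handle, then gripped the yellow tab and drew it to the red clips. I handed in at about 9 s of the 45 s allowed, still holding the tab; no verdict was reported.

- **Alignment:** the last wrist picture put the dark bar within about 0.3 mm of the clip. The side view agreed to about 2 mm, from only a few pixels. The tab had been steady for more than 0.7 s, with the fingers closed on it and about 4.5 N of spring load at the wrist.
- **Drawer not fully out at first:** my handle pull left it about 5 mm short of its stop. The spring load drew it the rest of the way as I pulled the tab. It then stayed put through the last 5.5 mm of pull, so I take it to be at the stop.
- **One disagreement:** the drawer front measured about 7 mm farther out than the given dimensions predict. I put this down to an offset in my estimate of the file's position and did not resolve it. The alignment does not depend on it.
- **Clips and other things:** nothing touched the clips, and their distance from the drawer front did not change. In the final side picture the other things on the cart looked unmoved.

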